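# Scan the bottle and open its push-and-turn cap

### The arm

A 6-joint arm with a two-finger parallel gripper is mounted at the origin on a cart in front of the work surface, level with it; the furniture and walls round the work are solid. World frame = base frame: x ahead of the robot, y to its left, z up, the work surface at z = 0. Lengths are in m, angles in rad, forces in N, time in s.
With the tool pointing down it reaches from about 0.375 to 0.975 m from the base axis. Payload 3.8 kg.
Tool frame: the origin (TCP) lies at the very end of the fingers, on their centre line; the grasp point (between the pads) lies 19 mm behind it; z points along the fingers, y is the line along which they close (so a half turn about z gives the same grasp; the last joint's range is limited). The gripper opens to 85 mm and grips with 20 to 120 N. Pads are 22 mm wide; open, the fingers measure 114 mm over their backs; the gripper's body (76 mm by 85 mm) begins 54 mm behind the grasp point. The pads swing forward as they close: fully open they stand 13 mm farther back than shut.
Start: joints at [1.137, 0.264, 1.604, -0, 1.274, -0.037], TCP at [0.261, 0.623, 0.231] pointing down, gripper open.
Joint ranges: [-2.63, 2.63], [-0.94, 2.18], [0.31, 2.57], [-1.31, 4.45], [0, 2.66], [-2.55, 2.55]. Speed limits (rad/s): [2.57, 2.57, 3.14, 3.14, 3.14, 3.14].

### API

Orientations are given as a rotation vector (axis times angle).
In Python, from workcell import bot gives the robot as it stands.
- The arm moves only by the shell command python3 -m creep 'ROWS' [FORCE]. ROWS is JSON, a list of rows, each a list of 5 numbers: the shift along the tool's x, y, z in units of 0.05 m (1.0 is 0.05 m), then the turn about the tool's z in units of 0.1 rad (1.0 is 0.1 rad), then the opening, from 0 (shut) to 1 (fully open). In form: [[tx, ty, tz, spin, hand], ...]. A call has 1 to 20 rows; each row shifts and turns the commanded pose from where the row before left it, along the tool's axes as they then stand; what a row does not reach is not made up. A row lasts 1/8 s, in which the tool goes at most 62.5 mm and 10.7 degrees, less where a joint would pass 70% of its speed; a pose out of reach is approached as far as the arm can. A call with a number of a shift or a turn outside -1 to 1 is refused whole. A call with a gripper value outside its range is refused whole. The fingers move at their own pace and stop on an object; FORCE is the grip in N (left out, the last holds). Time passes only in rows, so rows that do not move let the fingers close. It gives the time, the measured TCP pose, the force, the opening and the grip force at its end, in the units of the state.
- bot.read_state(): the state, without advancing time (a new reading comes with each control period).
- bot.read_camera(name): name is "scene" or "top" or "wrist"; returns a dict with "pixels" (400x640x3 uint8, red, green, blue), "vfov" (degrees; the focal length in pixels is half the picture's height over the tangent of half this angle, whatever the lens; pixels are square), "cx", "cy" (the principal point, pixels), "world_to_cam" (4x4, takes a point from world to camera coordinates). Camera axes: x right, y down, z forward; pixel columns grow to the right and rows downward; lengths in m; the calibration is good to about 2 mm. The wrist camera is an equidistant fisheye: a pixel r from the principal point sees the ray r / f radians off the axis. A picture is of the moment at which its call begins. There is no depth.
- bot.finish_job(): hands the job in; it is judged then, once.
Trained networks look in a picture, given as the dict that the camera call returned (one of the last four; its "shot" number tells which), for a name from the list of things; names that differ only in an ending like _2 or _b are one class to them, and where a whole thing is asked for, a point or a joint stands for the part that bears it (a point fixed in the world has none). Each returns a list of dicts, best first, with "score" (0 to 1); they miss things now and then, are a little off and sometimes report something else, mostly with a low value. They report only what shows in the picture. A call takes as long as a camera call. They do not tell look-alikes from the thing itself.
- bot.look_for(target, picture): "bbox" ([left, top, right, bottom] in pixels, round what is visible of it).
- bot.regions_of(target, picture): "mask" (400x640 bool, what is visible of it) and "bbox" ([left, top, right, bottom] in pixels, round what is visible of it).
The state is a dict: "time": time; "q": joint angles; "joint_vel": joint speeds; "joint_torque": joint torques, N m; "tool_pos": TCP position; "tcp_rot": TCP orientation; "wrist_force": force on the tool from outside, world axes, zero at the start; "torque": the same for the moment, N m; "width": opening from 0.0 (shut) to 1.0 (fully open); "grip_force": force on a finger pad.
Only numpy, scipy, OpenCV 4.12 (cv2) and the standard library are available. Lean on these libraries where they do the work, as an engineer would, in place of code of your own. Each camera call takes 0.05 s, during which the arm holds its last target. There are 200 camera calls.

### The job

Before a dose is poured, log the bottle: pick up the hand-held label reader, point its window squarely at the middle of the barcode label on the front of the amber bottle from about 6 cm away, hold it still there for two seconds, and lay it back down on the free worktop. Then open the bottle's child-safe cap: press it down against its spring, keep it pressed while you turn it anticlockwise until it is free, lift it straight up about 5 cm, and finish still holding the cap level and still above the open bottle. Do not force the cap, and leave the other things on the worktop standing where they are.

Things in the scene. Friction and masses are not known exactly. Their poses are not given: they have to be found in the camera images.
- bottle: amber glass bottle, 66 mm in diameter, clamped in a grey holder (100 mm across) stuck fast to the worktop: it does not move or turn. Origin: centre of the holder's underside, on the worktop; z up; -x is the front with the barcode label. Body up to 104 mm, shoulder to 112 mm, then a neck 31 mm in diameter to 148 mm, with locking flanges 42 mm across.
- label (a point): centre of the barcode label, on the front (-x side of the bottle) of the bottle's wall, 68 mm above the worktop; axes as the bottle's, so the label faces along -x of this frame. The white label is 46 mm high and wraps 57 mm round the front.
- cap: white ribbed hollow push-and-turn cap, 53 mm in diameter, 34 mm high, 45 g. Origin: centre of its lower rim; z up. Closed, its rim is 125 mm above the worktop; 1 mm of side play, 4 degrees of turning play. Two inner lugs are caught in pockets under the neck's flanges: it cannot turn or lift unless pressed down at least 4.5 mm (it bottoms at 7 mm; 6 mm is a good press).
- liner (a joint): travel of the spring-loaded liner under the cap, in m: 0 with the cap closed, positive when the cap is pressed down (0.007 fully), -0.004 with the cap off. Its spring pushes the cap up with 6 N when closed and 11 N when fully pressed.
- reader: hand-held label reader, a grey bar 118 mm long, 34 mm wide (36 mm at the dark front collar) and 25 mm high, about 0.12 kg, lying flat on the worktop. Origin: centre of its underside; x along its length toward the window, z up. Grip it across its width near the middle.
- window (a point): centre of the reader's window, on the front end face: 59 mm along +x from the reader's origin and 14 mm above its underside; axes as the reader's; it looks along its +x.
- spice: bystander: spice jar, 46 mm in diameter, 106 mm high, right of the bottle; origin at the centre of its underside
- tomato: bystander: tomato, about 73 mm, behind right of the bottle
- cap_top (a point): centre of the cap's top face, 34 mm above its origin, 159 mm above the worktop when closed; axes as the cap's. Pressed, the cap turns anticlockwise seen from above only (positive about z); from the closed position it is free to lift when turned 50 to 130 degrees, where it meets a stop (75 degrees is a good turn).
- salt: bystander: salt shaker, 44 mm in diameter, 90 mm high, front left, before the sink; origin at the centre of its underside
Not all that is in view belongs to the job. There is more than one size of the cap; the one meant has the size given above.

How it is judged:
By the outcome, as a careful person would: the job done as asked, in the order asked, and still so for the second after the job is handed in, while the arm keeps its last pose, push and grip.
It also fails if it takes over 61 s, if anything falls off the work surface, if the arm or the gripper's body presses on something with over 40 N, if the wrist force passes 120 N, or if a joint passes its speed limit or range.

## Working session

There is one attempt and no reset: what is moved stays moved. The work goes in short steps, Python scripts to look and compute and a shell command to move; the robot and the scene stay as the last step left them, time stands still between calls to the robot, and variables do not carry over. Pictures are saved under pics/ and viewed, at most 10 in all, crops included, and the job is handed in when it is done.

```bash
ls; mkdir -p pics
cat > h.py <<'E'
import numpy as np, cv2
from workcell import bot
from scipy.spatial.transform import Rotation as R
np.set_printoptions(precision=4,suppress=True)
def f(p): return 200/np.tan(np.radians(p["vfov"])/2)
def ray(p,u,v,fish=False):
    M=np.array(p["world_to_cam"]); x=np.array([u-p["cx"],v-p["cy"]])/f(p)
    if fish:
        r=np.linalg.norm(x); d=np.r_[x/r*np.sin(r),np.cos(r)] if r>1e-9 else np.array([0,0,1.])
    else: d=np.r_[x,1]
    d=M[:3,:3].T@d; o=-M[:3,:3].T@M[:3,3]; return o,d/np.linalg.norm(d)
def atz(p,u,v,z,fish=False):
    o,d=ray(p,u,v,fish); return o+d*(z-o[2])/d[2]
def proj(p,X,fish=False):
    M=np.array(p["world_to_cam"]); c=M[:3,:3]@np.array(X)+M[:3,3]
    if fish:
        r=np.hypot(c[0],c[1]); t=np.arctan2(r,c[2]); return np.array([p["cx"],p["cy"]])+f(p)*t*c[:2]/r
    return np.array([p["cx"],p["cy"]])+f(p)*c[:2]/c[2]
def save(p,n): cv2.imwrite("pics/"+n,np.array(p["pixels"])[:,:,::-1])
E
python3 - <<'E'
from h import *
s=bot.read_state(); print({k:np.round(v,4) for k,v in s.items()}); print(R.from_rotvec(s["tcp_rot"]).as_matrix())
ims=[]
for n in ["scene","top"]:
    p=bot.read_camera(n); o,d=ray(p,p["cx"],p["cy"]); print(n,p["vfov"],o,d); save(p,n+"0.png")
    for t in ["bottle","label","cap","reader","window","spice","tomato","salt"]:
        for r in bot.regions_of(t,p)[:3]:
            m=np.array(r["mask"]); ys,xs=np.nonzero(m); print(t,round(r["score"],2),np.round(r["bbox"]),m.sum(),xs.mean().round(1),ys.mean().round(1))
E
```

```text
pics
{'time': np.float64(0.0), 'q': array([ 1.1371,  0.2648,  1.6054,  0.    ,  1.2737, -0.0369]), 'joint_vel': array([-0.0004,  0.0018,  0.0009, -0.002 ,  0.0011,  0.001 ]), 'joint_torque': array([  0.001 , -51.5101, -36.7315,  -0.0001,   0.0128,   0.    ]), 'tool_pos': array([0.2606, 0.6219, 0.23  ]), 'tcp_rot': array([-0.6191, -3.0794,  0.0034]), 'wrist_force': array([-0.3162, -1.0067, -0.1598]), 'torque': array([-0.0474,  0.025 , -0.0147]), 'grip_force': np.float64(0.0), 'width': np.float64(0.9995)}
[[-0.9223  0.3865 -0.001 ]
 [ 0.3865  0.9223 -0.002 ]
 [ 0.0001 -0.0022 -1.    ]]
scene 44.400710762616285 [-0.0227 -0.7983  1.2539] [ 0.3928  0.4838 -0.7821]
bottle 0.92 [308. 166. 342. 203.] 789 324.4 185.1
bottle 0.7 [346. 213. 361. 244.] 450 353.1 229.0
label 0.93 [309. 171. 339. 202.] 772 324.9 185.1
cap 0.84 [342. 292. 368. 324.] 679 354.7 309.6
cap 0.69 [316. 152. 336. 170.] 280 325.2 160.7
cap 0.68 [318. 270. 345. 299.] 632 329.6 284.6
reader 0.86 [297. 234. 329. 267.] 467 313.5 252.6
window 0.78 [295. 238. 330. 270.] 455 312.7 253.4
spice 0.81 [345. 208. 362. 244.] 479 353.4 228.3
tomato 0.96 [371. 207. 394. 229.] 391 381.7 216.8
salt 0.66 [225. 170. 243. 192.] 247 233.1 178.6
salt 0.61 [319. 154. 334. 173.] 265 325.0 160.9
salt 0.3 [298. 233. 328. 269.] 428 312.9 253.1
top 54.8593886919125 [ 0.4149 -0.0893  1.0993] [ 0.1265  0.0029 -0.992 ]
label 0.8 [289. 168. 318. 200.] 553 302.3 186.6
cap 0.92 [425. 242. 453. 267.] 637 441.6 254.5
cap 0.71 [394. 243. 424. 269.] 567 404.9 256.1
cap 0.65 [285. 162. 306. 181.] 394 296.7 171.4
reader 0.89 [356. 225. 375. 268.] 540 363.0 246.1
window 0.72 [350. 224. 372. 270.] 571 362.7 246.0
spice 0.86 [364. 188. 387. 213.] 328 374.0 197.5
spice 0.28 [358. 227. 373. 266.] 468 363.0 245.4
salt 0.52 [218. 254. 236. 269.] 246 227.6 261.2
```

Run:
```python
import cv2,numpy as np
a=cv2.imread("pics/scene0.png")[130:350,200:420]; b=cv2.imread("pics/top0.png")[120:300,200:480]
cv2.imwrite("pics/s1.png",cv2.resize(a,None,fx=2.7,fy=2.7,interpolation=cv2.INTER_CUBIC))
cv2.imwrite("pics/t1.png",cv2.resize(b,None,fx=2.8,fy=2.8,interpolation=cv2.INTER_CUBIC))
```

```text
(no output)
```

View pics/s1.png

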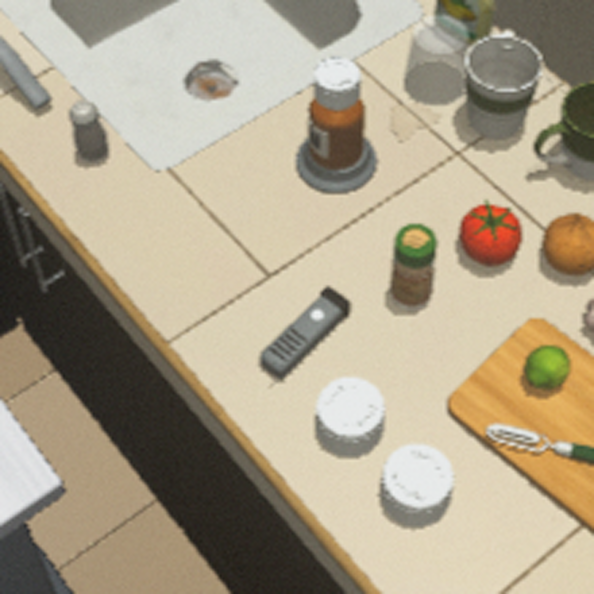

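View pics/t1.png

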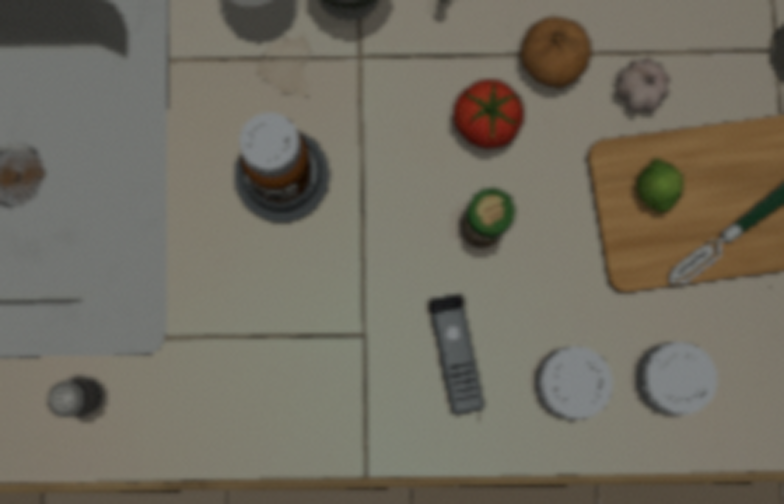

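The scene view shows the closed bottle cap at about (325,160) with the label on its left side. The reader is at (313,252) with its dark collar pointing away from the robot, and two loose white caps are decoys. Next I'll triangulate the positions and try the wrist camera.

Run:
```python
from h import *
P={n:bot.read_camera(n) for n in ["scene","top"]}
def best(t,n,near):
    rs=bot.regions_of(t,P[n]); 
    for r in rs:
        b=np.array(r["bbox"]); c=(b[:2]+b[2:])/2
        if np.hypot(*(c-near))<15: return np.array(r["mask"])
for n,near in [("scene",(313,252)),("top",(363,246))]:
    m=best("reader",n,near); ys,xs=np.nonzero(m)
    w=np.array([atz(P[n],x,y,0.02)[:2] for x,y in zip(xs,ys)]); c=w.mean(0); e=np.linalg.eigh(np.cov(w.T)); v=e[1][:,1]; v*=np.sign(v[0])
    q=(w-c)@v; q2=(w-c)@[-v[1],v[0]]
    print("reader",n,c,np.degrees(np.arctan2(v[1],v[0])),np.ptp(q),np.ptp(q2), "mid",c+v*(q.max()+q.min())/2)
for n,near in [("scene",(325,161)),("top",(296,171))]:
    m=best("cap",n,near); 
    if m is None: print("none",n); continue
    ys,xs=np.nonzero(m); print("cap",n,atz(P[n],xs.mean(),ys.mean(),0.145),atz(P[n],xs.mean(),ys.mean(),0.159), np.ptp(xs),np.ptp(ys))
for t,n,near,z in [("spice","scene",(353,228),.053),("tomato","scene",(381,217),.035),("salt","scene",(233,179),.045),("spice","top",(374,197),.1),("salt","top",(227,261),.08)]:
    m=best(t,n,near)
    if m is not None: ys,xs=np.nonzero(m); print(t,n,atz(P[n],xs.mean(),ys.mean(),z))
p=bot.read_camera("wrist"); o,d=ray(p,p["cx"],p["cy"]); print(p["vfov"],f(p),p["cx"],p["cy"],o,d); save(p,"w0.png")
for t in ["label","cap","bottle","reader"]:
    for r in bot.look_for(t,p)[:3]: print(t,round(r["score"],2),np.round(r["bbox"]))
```

```text
reader scene [ 0.4494 -0.1876] 11.836092115265233 0.12338637381129036 0.04129663258402097 mid [ 0.4483 -0.1878]
reader top [ 0.4525 -0.1806] 10.434890901087627 0.11533730139609358 0.035310822827599855 mid [ 0.4511 -0.1808]
cap scene [ 0.6326 -0.0136  0.145 ] [ 0.6243 -0.0235  0.159 ] 17 20
cap top [ 0.6362 -0.0074  0.145 ] [ 0.633  -0.0086  0.159 ] 22 22
spice scene [ 0.5783 -0.2137  0.053 ]
tomato scene [ 0.6862 -0.2268  0.035 ]
salt scene [0.4108 0.1853 0.045 ]
spice top [ 0.5727 -0.2056  0.1   ]
salt top [0.4117 0.1803 0.08  ]
65.70646984690485 309.70691628693146 323.92656014347324 204.49205720630508 [0.1868 0.6524 0.3738] [ 0.2875 -0.1208 -0.9501]
cap 0.93 [ 25. 352.  53. 378.]
cap 0.72 [ 18. 356.  35. 382.]
reader 0.71 [ 46. 350.  87. 390.]
```

View pics/w0.png

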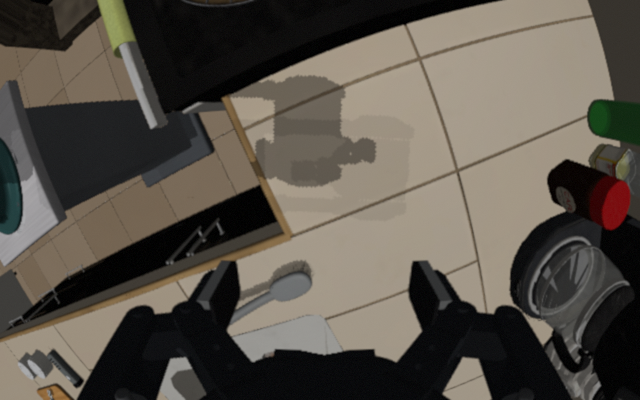

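The wrist view here shows only the counter's far left, with the reader at lower left (65,370). I'll move to a pose where the wrist camera faces the label.

```bash
python3 -m creep '[[-0.3,-0.35,0,0,1],[-0.67,-0.72,0.05,0,1],[-0.67,-0.72,0.05,0,1],[-0.67,-0.72,0.05,0,1],[-0.67,-0.72,0.05,0,1],[-0.67,-0.72,0.05,0,1],[-0.67,-0.72,0.05,0,1],[-0.67,-0.72,0.05,0,1],[-0.67,-0.72,0.05,0,1],[-0.67,-0.72,0.05,0,1],[-0.67,-0.72,0.05,0,1],[-0.67,-0.72,0.05,0,1],[-0.67,-0.72,0.05,0,1],[-0.35,-0.35,0.05,0,1],[0,0,0,-0.8,1],[0,0,0,-0.8,1],[0,0,0,-0.8,1],[0,0,0,-0.8,1],[0,0,0,0,1]]'
python3 - <<'E'
from h import *
s=bot.read_state(); print(s["time"],s["tool_pos"],R.from_rotvec(s["tcp_rot"]).as_matrix().tolist())
p=bot.read_camera("wrist"); o,d=ray(p,p["cx"],p["cy"]); print(o,d); save(p,"w1.png")
for t in ["label","cap","bottle","reader"]:
    for r in bot.regions_of(t,p)[:3]:
        ys,xs=np.nonzero(r["mask"]); print(t,round(r["score"],2),np.round(r["bbox"]),xs.mean(),ys.mean(),len(xs))
        np.save(f"{t}_w1.npy",r["mask"]) if r["score"]>.6 else 0
E
```

```text
time: 4.08
tool_pos: [0.4811, 0.0239, 0.1989]
tcp_rot: [0.122, 3.139, 0.0]
wrist_force: [-1.2, 0.1, -0.7]
width: 1.002
grip_force: 0.0
4.075 [0.4811 0.0239 0.1989] [[-0.9969864514000903, 0.077575467355052, 0.0002501785364420182], [0.077575472300013, 0.9969864823533237, 1.010817161369334e-05], [-0.0002486404728705932, 2.948542827109483e-05, -0.9999999686542618]]
[0.4011 0.0291 0.3415] [ 0.3111 -0.0247 -0.9501]
label 0.98 [273. 260. 350. 351.] 308.6052388858144 305.80409518539017 5421
cap 0.85 [ 15. 148.  60. 200.] 36.64126984126984 171.99301587301588 1575
cap 0.65 [ 53. 130. 106. 188.] 78.9545085296507 159.19333874898456 2462
cap 0.51 [294. 345. 324. 354.] 307.45205479452056 348.6164383561644 146
bottle 0.71 [269. 264. 349. 352.] 308.47081568771864 305.6746455533051 5431
reader 0.61 [124. 121. 182. 220.] 151.74072836618777 169.6107584363515 2993
```

View pics/w1.png

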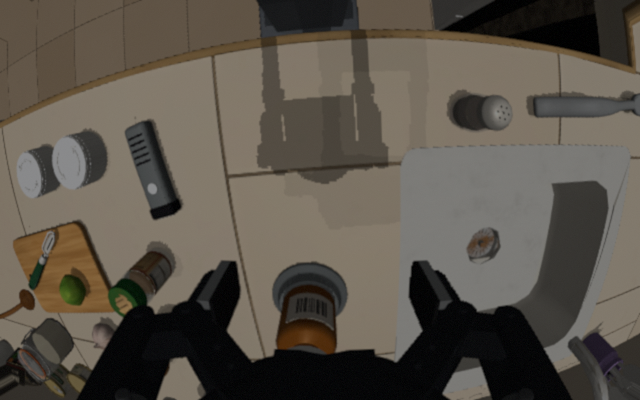

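The label shows at about (313,308), roughly facing the camera, and the reader is at (152,170) with its collar downwards. I'll zoom in to find the label's edges.

Run:
```python
import cv2
a=cv2.imread("pics/w1.png")[250:360,250:370]
cv2.imwrite("pics/w1z.png",cv2.resize(a,None,fx=5,fy=5,interpolation=cv2.INTER_CUBIC))
```

```text
(no output)
```

View pics/w1z.png

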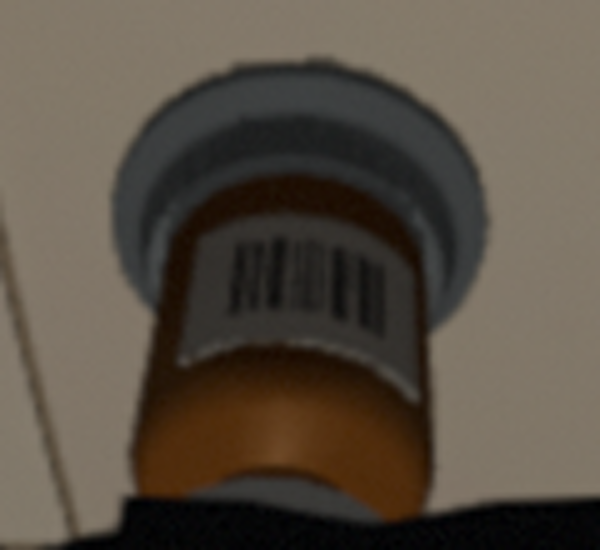

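Label corners in the full picture: upper edge (286,323) and (333.4,330.4), lower edge (289.4,297) and (334,302), with the barcode centred at about (311.5,307.5).

Run:
```python
from h import *
from scipy.optimize import least_squares
p=bot.read_camera("wrist")
obs=np.array([[286,323],[333.4,330.4],[289.4,297],[334,302]])
H=28.5/33
def pts(v):
    out=[]
    for z in (.091,.045):
        for s in (1,-1):
            a=v[2]+np.pi+s*H; out.append([v[0]+.033*np.cos(a),v[1]+.033*np.sin(a),z])
    return out
for free in (0,1):
    fun=lambda v:np.ravel([proj(p,np.array(X)+[0,0,v[3]*free],1) for X in pts(v)]-obs)
    r=least_squares(fun,[.633,-.012,0,0]); print("bottle",r.x,"yawdeg",np.degrees(r.x[2]),"res",r.fun)
v=r.x if 0 else least_squares(lambda v:np.ravel([proj(p,X,1) for X in pts(v)]-obs),[.633,-.012,0]).x
c=[v[0]-.033*np.cos(v[2]),v[1]-.033*np.sin(v[2]),.068]; print("label",c,proj(p,c,1),"holder ctr",proj(p,[v[0],v[1],0.01],1))
# holder outline: bright/dark edge, leftmost/rightmost at px (272.5,..),(347.5,..)
for z in (0,.01,.02):
    a=np.linspace(0,2*np.pi,200); q=np.array([proj(p,[v[0]+.05*np.cos(t),v[1]+.05*np.sin(t),z],1) for t in a]); print(z,q.min(0),q.max(0))
m=np.load("reader_w1.npy"); 
g=np.array(p["pixels"])[110:230,115:195].astype(int)
ys,xs=np.nonzero(m); w=np.array([atz(p,x,y,.025,1)[:2] for x,y in zip(xs,ys)]); c=w.mean(0); e=np.linalg.eigh(np.cov(w.T))[1][:,1]; e*=np.sign(e[0]); q=(w-c)@e; n=(w-c)@[-e[1],e[0]]
print("reader",c,np.degrees(np.arctan2(e[1],e[0])),np.ptp(q),np.ptp(n),"mid",c+e*(q.max()+q.min())/2)
cv2.imwrite("pics/rz.png",cv2.resize(np.array(p["pixels"])[110:230,105:205,::-1],None,fx=5,fy=5,interpolation=cv2.INTER_CUBIC))
```

```text
bottle [ 0.6352 -0.0071 -0.2383  0.    ] yawdeg -13.654647663326623 res [ 0.0758 -0.4093  0.3613 -1.5313  0.769   0.54   -1.2613  1.3989]
bottle [ 0.6289 -0.0062 -0.2403  0.0081] yawdeg -13.767978323825677 res [-0.7124 -0.1283  1.1055 -0.9805  0.1869  0.0624 -0.6275  1.1625]
label [np.float64(0.6031659097558106), np.float64(0.0006663911486998915), 0.068] [312.274  304.5175] holder ctr [310.1276 298.0121]
0 [272.9338 260.8953] [348.2113 322.3056]
0.01 [271.8414 264.7923] [348.7304 326.8454]
0.02 [270.709  268.8719] [349.269  331.5446]
reader [ 0.447  -0.1757] 10.079345868263852 0.11933418359099439 0.048595347720473456 mid [ 0.4462 -0.1758]
```

View pics/rz.png

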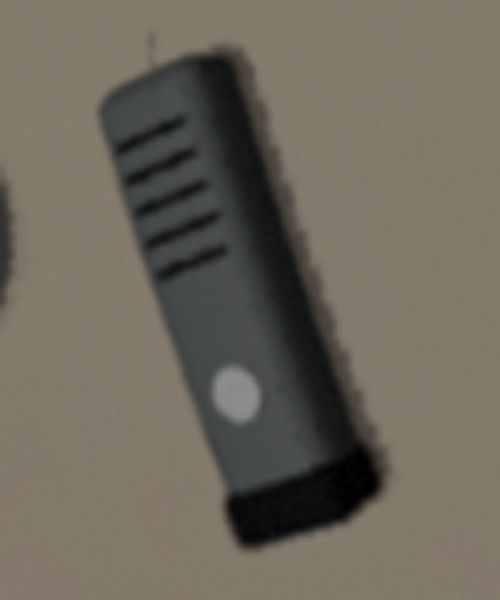

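Run:
```python
from h import *
p=bot.read_camera("wrist")
P=lambda x,y,z: atz(p,105+x/5-.4,110+y/5-.4,z,1)[:2]
L0,L1=P(112,150,.021),P(222,470,.021); R0,R1=P(258,110,.004),P(348,430,.004)
for a,b in((L0,L1),(R0,R1)): print(a,b,np.degrees(np.arctan2(*(b-a)[::-1])))
u=np.array([np.cos(np.radians(10.5)),np.sin(np.radians(10.5))]); n=np.array([-u[1],u[0]])
print("width",(R0-L0)@n,(R1-L1)@n,"ctr n",((L0+R0)/2)@n,((L1+R1)/2)@n)
r=P(155,80,.02)@u; fr=P(245,548,.02)@u, P(310,530,.012)@u,P(380,478,.004)@u; rr=P(228,55,.01)@u
print("rear",r,rr,"front",fr, "mid", (r+fr[0])/2*u+((L0+R0+L1+R1)/4)@n*n)
```

```text
[ 0.4068 -0.2067] [ 0.4884 -0.192 ] 10.240025326516875
[ 0.4045 -0.1727] [ 0.4858 -0.1628] 6.930149482221391
width 0.033858595376888456 0.02913665823095631 ctr n -0.2604479166039083 -0.26318488773811416
rear 0.3510937620452375 0.35154962281679536 front (np.float64(0.4657588145998782), np.float64(0.46780648757142257), np.float64(0.46189686798066715)) mid [ 0.4493 -0.183 ]
```

```bash
python3 -m creep '[[0,0,0,-0.85,1],[0,0,0,-0.85,1],[0,0,0,-0.86,1],[0.12,-0.35,0.15,0,1],[0.23,-0.68,0.35,0,1],[0.28,-0.83,0.45,0,1],[0.28,-0.83,0.45,0,1],[0.24,-0.7,0.4,0,1],[0.19,-0.57,0.4,0,1],[0,0,0.3,0,1],[0,0,0,0,1]]'
python3 - <<'E'
from h import *
s=bot.read_state(); M=R.from_rotvec(s["tcp_rot"]).as_matrix(); print(s["time"],s["tool_pos"],np.degrees(np.arctan2(M[1,0],M[0,0])))
p=bot.read_camera("wrist"); 
for z in (0,.02): print("tcp proj",proj(p,[s["tool_pos"][0],s["tool_pos"][1],z],1))
cv2.imwrite("pics/w2.png",np.array(p["pixels"])[:,:,::-1])
E
```

```text
time: 5.8
tool_pos: [0.4493, -0.1819, 0.0724]
tcp_rot: [0.28, -3.126, -0.003]
wrist_force: [-0.2, -0.1, 0.1]
width: 0.999
grip_force: 0.0
5.8 [ 0.4493 -0.1819  0.0724] -169.77134210922304
tcp proj [325.132  217.4779]
tcp proj [325.2874 227.7204]
```

View pics/w2.png

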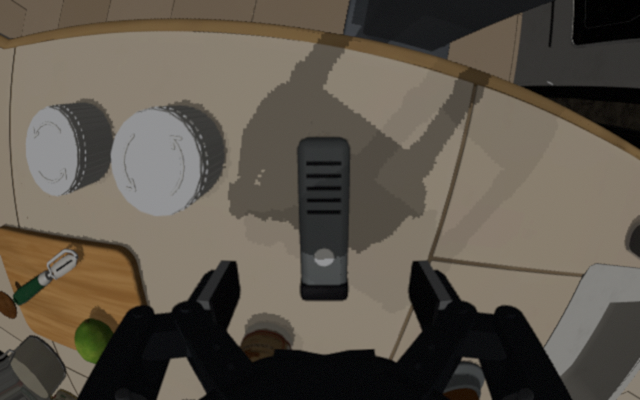

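The reader is centred and parallel between the fingers (its centreline is at column 324, against 325 for the TCP). I'll descend and grip.

```bash
python3 - <<'E'
from h import *
p=bot.read_camera("wrist"); s=bot.read_state(); t=s["tool_pos"][:2]; u=np.array([np.cos(np.radians(10.23)),np.sin(np.radians(10.23))])
for a in [(324,140,.022),(324,283,.025),(324,299,.0),(324,299,.01),(324,258,.025)]: print(a,(atz(p,*a,1)[:2]-t)@u,(atz(p,*a,1)[:2]-t)@[-u[1],u[0]])
E
python3 -m creep '[[0,0,0.3,0,1],[0,0,0.4,0,1],[0,0,0.4,0,1],[0,0,0.26,0,1],[0,0,0,0,0.3],[0,0,0,0,0.3],[0,0,0,0,0.3],[0,0,0,0,0.1],[0,0,0,0,0.1],[0,0,0,0,0.1]]' 50
```

```text
(324, 140, 0.022) -0.05994449956923346 -0.0007729338098980479
(324, 283, 0.025) 0.04132278715277531 -0.00065981246887845
(324, 299, 0.0) 0.07360011423649411 -0.0006038787738734223
(324, 299, 0.01) 0.06644704192148689 -0.0006194939829587635
(324, 258, 0.025) 0.02061921883187789 -0.0006839317637196843
time: 7.15
tool_pos: [0.4516, -0.1833, 0.0068]
tcp_rot: [-0.281, 3.127, -0.002]
wrist_force: [0.5, 1.1, 5.5]
width: 0.386
grip_force: 52.2
```

Gripped at the expected width. I'll lift it, turn it to face the label and move across.

```bash
python3 -m creep '[[0,0,-0.2,0,0.1],[0,0,-0.4,0,0.1],[0,0,-0.4,0,0.1],[0,0,-0.16,0.4,0.1],[0,0,0,0.8,0.1],[0,0,0,0.8,0.1],[0,0,0,0.8,0.1],[0,0,0,0.8,0.1],[0,0,0,0.57,0.1],[0,0.3,0,0,0.1],[0.05,0.5,0,0,0.1],[0.05,0.6,0,0,0.1],[0.05,0.7,0,0,0.1],[0.05,0.7,0,0,0.1],[0.05,0.6,0,0,0.1],[0,0.5,0,0,0.1],[0,0.3,0,0,0.1],[0,0.09,0,0,0.1],[0,0,0,0,0.1]]'
python3 - <<'E'
from h import *
s=bot.read_state(); M=R.from_rotvec(s["tcp_rot"]).as_matrix(); print(s["time"],s["tool_pos"],np.degrees(np.arctan2(M[1,0],M[0,0])),s["width"],s["grip_force"])
w=bot.read_camera("wrist"); sc=bot.read_camera("scene"); tp=bot.read_camera("top")
a=np.array(w["pixels"])[100:400,170:490]; b=cv2.resize(np.array(sc["pixels"])[140:240,270:370],(300,300),interpolation=cv2.INTER_CUBIC); c=cv2.resize(np.array(tp["pixels"])[150:250,250:350],(300,300),interpolation=cv2.INTER_CUBIC)
cv2.imwrite("pics/read.png",np.hstack([a[:,:200+60],c,b])[:,:,::-1][:, :800])
cv2.imwrite("pics/w3.png",np.array(w["pixels"])[:,:,::-1])
E
```

```text
time: 9.52
tool_pos: [0.4887, 0.0285, 0.0637]
tcp_rot: [-0.372, -3.119, 0.0]
wrist_force: [-0.5, -0.7, -1.5]
width: 0.384
grip_force: 51.3
9.525 [0.4887 0.0285 0.0637] 166.4122875509702 0.3842879369225707 51.30565524101257
```

View pics/w3.png

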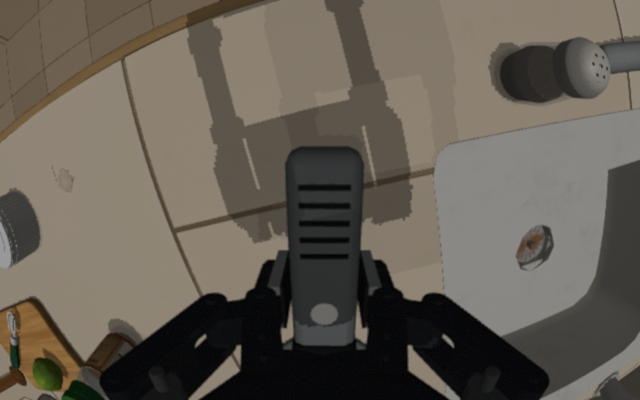

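The reader sits straight between the fingers (centreline at column 324). I'll check its pitch from the slots and dot, then correct the pose by a few millimetres.

```bash
python3 -m creep '[[-0.03,0,0.03,0,0.1],[0,0,0.03,0,0.1],[0,0,0,0,0.1],[0,0,0,0,0.1]]'
python3 - <<'E'
from h import *
from scipy.optimize import least_squares
p=bot.read_camera("wrist"); s=bot.read_state(); save(p,"w4.png"); Mc=np.array(p["world_to_cam"])
T=np.eye(4); T[:3,:3]=R.from_rotvec(s["tcp_rot"]).as_matrix(); T[:3,3]=s["tool_pos"]
C=Mc@T  # tool->cam fixed
print(T[:3,3],np.degrees(np.arctan2(T[1,0],T[0,0])))
q=dict(p); q["world_to_cam"]=C
def col(fn):
    im=cv2.imread(fn).astype(float).sum(2)[:,316:333].mean(1); return im
a=col("pics/w2.png"); b=col("pics/w4.png")
def ext(c,lo,hi,n):
    seg=c[lo:hi]; m=[i+lo for i in range(1,len(seg)-1) if seg[i]<=seg[i-1] and seg[i]<seg[i+1]]
    m=sorted(sorted(m,key=lambda i:c[i])[:n]); out=[]
    for i in m:
        d=(c[i-1]-c[i+1])/2/(c[i-1]-2*c[i]+c[i+1]); out.append(i+d)
    return np.array(out)
ra=ext(a,155,220,5); rb=ext(b,175,265,5); da=250+np.argmax(a[250:270]); print(ra,rb)
# w2 pose: tcp z .0724, slot plane z=.025 -> tool z = +.0474 ; along x tool
xs=[]
for r in ra:
    o,d=ray(q,324,r,True); t=(.0474-o[2])/d[2]; xs.append((o+d*t)[0])
xs=np.array(xs); print("slot tool x w2",xs)
def fun(v): # pitch v0 , x shift v1, z fixed height at grasp
    z0=.0068-.025+v[2]
    return [proj(q,[x*np.cos(v[0])+v[1],0,z0+x*np.sin(v[0])],True)[1]-r for x,r in zip(xs,rb)]+[v[2]*100]
r=least_squares(fun,[0,0,0]); print("pitch deg",np.degrees(r.x[0]),"shift",r.x[1:],r.fun)
E
```

```text
time: 10.18
tool_pos: [0.4903, 0.0281, 0.0607]
tcp_rot: [-0.373, -3.119, 0.0]
wrist_force: [0.1, 0.2, -1.2]
width: 0.384
grip_force: 51.3
[0.4903 0.0282 0.0608] 166.3707818950339
[163.0921 175.5923 187.9082 199.9789 211.4912] [205.6071 222.4187 223.5329 240.132  255.405 ]
slot tool x w2 [0.0448 0.0368 0.0288 0.0208 0.013 ]
pitch deg 64.35721881846843 shift [ 0.0069 -0.0048] [ 1.1121 -5.1156  5.1362  0.7127 -1.8565 -0.4754]
```

Run:
```python
from h import *
from scipy.optimize import least_squares
p=bot.read_camera("wrist"); s=bot.read_state(); T=np.eye(4); T[:3,:3]=R.from_rotvec(s["tcp_rot"]).as_matrix(); T[:3,3]=s["tool_pos"]
q=dict(p); q["world_to_cam"]=np.array(p["world_to_cam"])@T
b=cv2.imread("pics/w4.png").astype(float).sum(2)[:,312:337].mean(1); g=np.r_[b[140:330]]
rb=[]
for c in (187,205,222,240,255):
    k=np.arange(c-6,c+7); w=np.clip(np.max(b[k])-b[k]-20,0,None)**2; rb.append((k*w).sum()/w.sum())
xs=[.0448,.0368,.0288,.0208,.013]; print(np.round(rb,1), "dot rows",300+np.nonzero(b[300:330]>b[280]*1.3)[0][[0,-1]])
for z in(0,None):
    f_=lambda v:[proj(q,[x*np.cos(v[0])+v[1],0,-.0182+(v[2] if z is None else 0)+x*np.sin(v[0])],True)[1]-r for x,r in zip(xs,rb)]+[v[2]*100]
    r=least_squares(f_,[0,0,0]); print("pitch deg",np.degrees(r.x[0]),r.x[1:],np.round(r.fun,2))
```

```text
[187.3 205.6 223.2 239.9 256. ] dot rows [304 329]
pitch deg 1.8692860695066538 [0.0016 0.    ] [-0.   -0.07 -0.04  0.2  -0.09  0.  ]
pitch deg 2.4930253260839024 [0.0014 0.0002] [ 0.04 -0.07 -0.06  0.18 -0.08  0.02]
```

Pitch is about 2° and the position is right. I'll drop 1.5 mm and hold for more than 2 s.

```bash
python3 -m creep '[[0,0,0.03,0,0.1],[0,0,0,0,0.1],[0,0,0,0,0.1],[0,0,0,0,0.1],[0,0,0,0,0.1],[0,0,0,0,0.1],[0,0,0,0,0.1],[0,0,0,0,0.1],[0,0,0,0,0.1],[0,0,0,0,0.1],[0,0,0,0,0.1],[0,0,0,0,0.1],[0,0,0,0,0.1],[0,0,0,0,0.1],[0,0,0,0,0.1],[0,0,0,0,0.1],[0,0,0,0,0.1],[0,0,0,0,0.1],[0,0,0,0,0.1],[0,0,0,0,0.1]]'; python3 -m creep '[[0,0,0,0,0.1],[0,0,0,0,0.1],[0,0,0,0,0.1],[0,0,0,0,0.1]]'
python3 - <<'E'
from h import *
tp=bot.read_camera("top"); sc=bot.read_camera("scene")
b=cv2.resize(np.array(sc["pixels"])[140:220,270:350],(400,400),interpolation=cv2.INTER_CUBIC); c=cv2.resize(np.array(tp["pixels"])[150:230,260:340],(400,400),interpolation=cv2.INTER_CUBIC)
cv2.imwrite("pics/read.png",np.hstack([c,b])[:,:,::-1])
E
```

```text
time: 12.78
tool_pos: [0.4903, 0.0282, 0.0593]
tcp_rot: [0.373, 3.119, -0.0]
wrist_force: [0.4, -1.0, -1.4]
width: 0.381
grip_force: 51.3
time: 13.28
tool_pos: [0.4903, 0.0282, 0.0593]
tcp_rot: [-0.373, -3.119, -0.0]
wrist_force: [1.1, -0.4, -1.1]
width: 0.386
grip_force: 51.3
```

View pics/read.png

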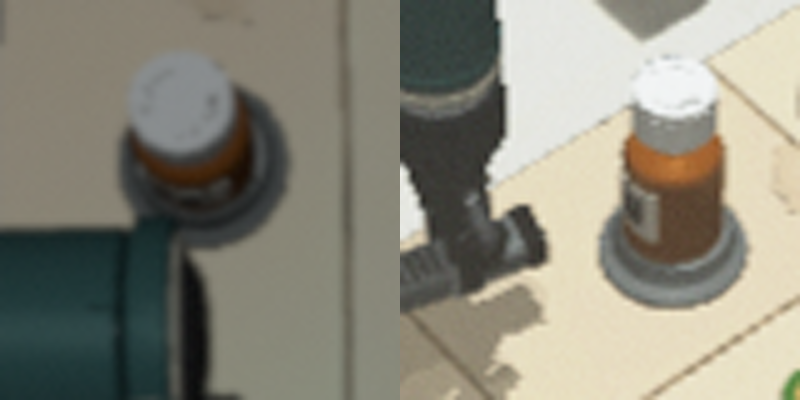

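The reader's window faces the label squarely at about 6 cm, and the hold is done. I'll lay it down on the free worktop around (0.45,-0.14).

```bash
python3 -m creep '[[0,-0.25,0,0,0.1],[0,-0.5,0,0,0.1],[0,-0.7,0,0,0.1],[0,-0.7,0,0,0.1],[0,-0.6,0.1,0,0.1],[0,-0.4,0.2,0,0.1],[0,-0.2,0.25,0,0.1],[0,-0.1,0.2,0,0.1],[0,0,0.12,0,0.1],[0,0,0.08,0,0.1],[0,0,0.06,0,0.1],[0,0,0.03,0,0.1],[0,0,0,0,0.1]]'
```

```text
time: 15.0
tool_pos: [0.4498, -0.1393, 0.0074]
tcp_rot: [0.372, 3.119, -0.0]
wrist_force: [-0.3, 0.6, -0.4]
width: 0.383
grip_force: 51.3
```

```bash
python3 -m creep '[[0,0,0,0,0.8],[0,0,0,0,0.8],[0,0,0,0,0.9],[0,0,-0.2,0,1],[0,0,-0.5,0,1],[0,0,-0.7,0,1],[0,0,-0.7,1,1],[0,0,-0.7,1,1],[0,0,-0.7,1,1],[0,0,-0.5,1,1],[0,0,0,1,1],[0,0,0,1,1],[0,0,0,1,1],[0,0,0,1,1],[0,0,0,0,1]]'
python3 -m creep '[[0,0.3,0,0,1],[0.05,0.6,0,0,1],[0.1,0.8,0,0,1],[0.1,0.9,0,0,1],[0.1,0.8,0,0,1],[0.06,0.6,0,0,1],[0,0.4,0,0,1],[0,0.13,0,0,1],[0,0,0,0,1]]'
python3 - <<'E'
from h import *
s=bot.read_state(); M=R.from_rotvec(s["tcp_rot"]).as_matrix(); t=s["tool_pos"]; print(s["time"],t,np.degrees(np.arctan2(M[1,0],M[0,0])),s["q"])
p=bot.read_camera("wrist"); save(p,"w5.png"); print("tcp at cap top",proj(p,[t[0],t[1],.159],1),"bottle",proj(p,[.635,-.007,.159],1))
a=np.linspace(0,2*np.pi,100); q=np.array([proj(p,[.635+.0265*np.cos(x),-.007+.0265*np.sin(x),.159],1) for x in a]); print("expected top circle",q.min(0),q.max(0))
for r in bot.regions_of("cap",p)[:3]:
    ys,xs=np.nonzero(r["mask"]); print(round(r["score"],2),r["bbox"],xs.mean(),ys.mean())
for n in ("top","scene"):
    p=bot.read_camera(n)
    for r in bot.regions_of("reader",p)[:1]:
        ys,xs=np.nonzero(r["mask"]); print(n,r["score"],r["bbox"],atz(p,xs.mean(),ys.mean(),.02))
E
```

```text
time: 16.88
tool_pos: [0.4497, -0.1395, 0.2079]
tcp_rot: [1.556, 2.728, 0.0]
wrist_force: [-0.4, -0.4, 0.1]
width: 0.997
grip_force: 0.0
time: 18.0
tool_pos: [0.6342, -0.0069, 0.207]
tcp_rot: [-1.557, -2.728, 0.001]
wrist_force: [-0.7, 0.1, 0.1]
width: 1.001
grip_force: 0.0
18.0 [ 0.6342 -0.0069  0.207 ] 120.55543146327683 [-0.0499  0.204   1.7224 -0.0003  1.216  -0.5831]
tcp at cap top [325.1786 228.2113] bottle [326.082  228.9384]
expected top circle [286.4712 190.5832] [365.6394 263.703 ]
0.78 [287.9, 181.8, 367.4, 265.1] 325.78473957332307 223.01729771285795
0.76 [77.9, 297.7, 122.9, 343.3] 99.49635568513119 317.84402332361515
0.64 [80.4, 250.7, 129.6, 301.7] 104.94907407407408 274.4537037037037
scene 0.62 [283.7, 232.5, 321.6, 256.4] [ 0.4456 -0.1466  0.02  ]
```

View pics/w5.png

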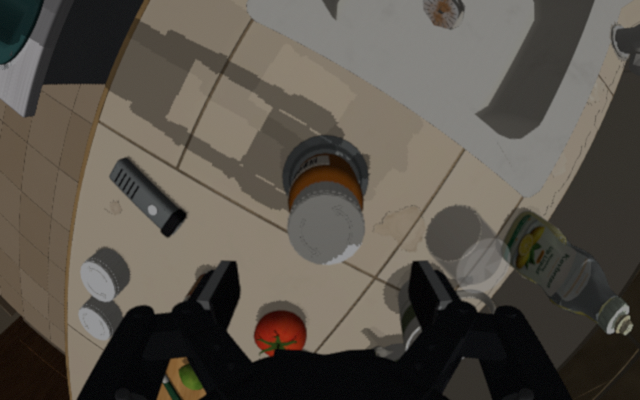

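The cap top circle is at about (326,228), where I expected it, and the reader lies flat at (150,195). I'll descend and grip.

```bash
python3 -m creep '[[0,0.01,0.3,0,1],[0,0,0.5,0,1],[0,0,0.5,0,1],[0,0,0.25,0,1],[0,0,0.13,0,1],[0,0,0,0,0.6],[0,0,0,0,0.5],[0,0,0,0,0.4],[0,0,0,0,0.4],[0,0,0,0,0.4],[0,0,0,0,0.4]]' 60
```

```text
time: 19.68
tool_pos: [0.6356, -0.0065, 0.1248]
tcp_rot: [1.557, 2.726, 0.001]
wrist_force: [-2.0, -0.8, 6.0]
width: 0.595
grip_force: 62.4
```

```bash
python3 -m creep '[[0,0,0.04,0,0.4],[0,0,0.04,0,0.4],[0,0,0.04,0,0.4],[0,0,0,0,0.4],[0,0,0,0,0.4]]'
```

```text
time: 20.3
tool_pos: [0.6356, -0.0065, 0.1193]
tcp_rot: [1.557, 2.726, 0.001]
wrist_force: [-3.0, 0.6, 8.7]
width: 0.598
grip_force: 62.9
```

```bash
python3 -m creep '[[0,0,0.02,0,0.4],[0,0,0,0,0.4],[0,0,0,0,0.4]]'
python3 - <<'E'
from h import *
F=[]
for i in range(6): p=bot.read_camera("top"); s=bot.read_state(); F.append(s["wrist_force"])
print(np.mean(F,0),np.std(F,0),s["tool_pos"])
E
```

```text
time: 20.68
tool_pos: [0.6356, -0.0065, 0.1186]
tcp_rot: [1.557, 2.726, 0.001]
wrist_force: [-3.2, -0.8, 8.3]
width: 0.6
grip_force: 63.0
[-3.6976 -0.005   9.8792] [0.5226 0.1817 0.1038] [ 0.6356 -0.0065  0.1185]
```

```bash
python3 -m creep '[[0.01,-0.015,0.01,0,0.4],[0,0,0,-0.3,0.4],[0,0,0,-0.6,0.4],[0,0,0,-0.6,0.4],[0,0,0,-0.6,0.4],[0,0,0,-0.4,0.4],[0,0,0,0,0.4]]'
python3 - <<'E'
from h import *
s=bot.read_state(); M=R.from_rotvec(s["tcp_rot"]).as_matrix(); print(np.degrees(np.arctan2(M[1,0],M[0,0])),s["wrist_force"],s["torque"],s["tool_pos"],s["q"][5])
E
```

```text
time: 21.85
tool_pos: [0.6361, -0.0064, 0.1187]
tcp_rot: [1.203, 2.897, 0.003]
wrist_force: [-0.8, 0.4, 10.8]
width: 0.598
grip_force: 62.9
134.87716502159745 [-0.8173  0.4334 10.8022] [0.0332 0.2176 0.0171] [ 0.6361 -0.0064  0.1187] -0.8326324082316111
```

Torque stays near zero at 14°, past the 4° of play, so the cap is turning freely. I'll continue to about 76°.

```bash
python3 -m creep '[[0,0,0,-0.4,0.4],[0,0,0,-0.7,0.4],[0,0,0,-0.8,0.4],[0,0,0,-0.8,0.4],[0,0,0,-0.8,0.4],[0,0,0,-0.8,0.4],[0,0,0,-0.8,0.4],[0,0,0,-0.8,0.4],[0,0,0,-0.8,0.4],[0,0,0,-0.8,0.4],[0,0,0,-0.8,0.4],[0,0,0,-0.8,0.4],[0,0,0,-0.8,0.4],[0,0,0,-0.6,0.4],[0,0,0,-0.3,0.4],[0,0,0,0,0.4]]'
python3 - <<'E'
from h import *
s=bot.read_state(); M=R.from_rotvec(s["tcp_rot"]).as_matrix(); print(np.degrees(np.arctan2(M[1,0],M[0,0])),s["wrist_force"],s["torque"],s["tool_pos"],s["q"][5])
E
```

```text
time: 23.85
tool_pos: [0.6359, -0.0067, 0.1186]
tcp_rot: [-0.457, 3.103, -0.002]
wrist_force: [-1.8, -0.8, 9.5]
width: 0.598
grip_force: 62.9
-163.24686444573777 [-1.7633 -0.7992  9.5035] [-0.0699  0.2932  0.0022] [ 0.6359 -0.0067  0.1186] -1.9125964831724644
```

```bash
python3 -m creep '[[0,0,-0.06,0,0.4],[0,0,-0.08,0,0.4],[0,0,-0.1,0,0.4],[0,0,0,0,0.4]]'
```

```text
time: 24.35
tool_pos: [0.6343, -0.0064, 0.1282]
tcp_rot: [-0.457, 3.107, -0.0]
wrist_force: [1.5, -0.6, 3.1]
width: 0.598
grip_force: 62.5
```

```bash
python3 -m creep '[[0,0,-0.1,0,0.4],[0,0,-0.15,0,0.4],[0,0,-0.2,0,0.4],[0,0,-0.2,0,0.4],[0,0,-0.15,0,0.4],[0,0,-0.07,0,0.4],[0,0,0,0,0.4],[0,0,0,0,0.4],[0,0,0,0,0.4]]'
python3 - <<'E'
from h import *
s=bot.read_state(); print(s["tool_pos"],s["wrist_force"],s["torque"])
for n in ("scene","top","wrist"):
    p=bot.read_camera(n); save(p,"end_"+n+".png")
    for t in ("cap","reader","bottle"):
        for r in bot.regions_of(t,p)[:3]: print(n,t,round(r["score"],2),np.round(r["bbox"]))
    t=s["tool_pos"]; 
    if n!="wrist": print("expect cap rim ctr lifted",proj(p,[.635,-.007,.175]),"top",proj(p,[.635,-.007,.209]))
    else: print("expect top",proj(p,[.635,-.007,.209],1))
E
```

```text
time: 25.48
tool_pos: [0.6335, -0.0064, 0.1707]
tcp_rot: [0.457, -3.107, -0.0]
wrist_force: [0.5, 0.3, -0.7]
width: 0.597
grip_force: 63.0
[ 0.6335 -0.0064  0.1707] [ 0.4731  0.3418 -0.6536] [-0.0007  0.0321  0.0305]
scene cap 0.76 [339. 293. 368. 324.]
scene cap 0.74 [317. 140. 331. 162.]
scene cap 0.63 [319. 270. 346. 301.]
scene bottle 0.77 [309. 158. 342. 204.]
expect cap rim ctr lifted [323.9464 152.5777] top [324.0255 144.6614]
top cap 0.7 [390. 243. 427. 273.]
top cap 0.67 [427. 243. 454. 268.]
top cap 0.56 [285. 175. 292. 179.]
top reader 0.72 [339. 228. 358. 271.]
top reader 0.7 [283. 167. 319. 198.]
expect cap rim ctr lifted [294.949  168.7677] top [293.6554 165.438 ]
wrist cap 0.73 [270. 222. 385. 346.]
wrist reader 0.72 [202.   0. 258.  34.]
wrist bottle 0.57 [274. 141. 371. 235.]
expect top [323.989  310.9286]
```

```bash
python3 -m creep '[[0,0,-0.05,0,0.4],[0,0,-0.02,0,0.4],[0,0,0,0,0.4],[0,0,0,0,0.4],[0,0,0,0,0.4],[0,0,0,0,0.4]]' && python3 -c "
from workcell import bot
print(bot.finish_job())"
```

```text
time: 26.82
tool_pos: [0.6338, -0.0064, 0.1747]
tcp_rot: [0.457, -3.108, -0.0]
wrist_force: [0.2, -0.6, -0.3]
width: 0.603
grip_force: 63.0
the job is handed in; nothing more can be done
None
```

I handed the job in at 26.8 s: the label was scanned with a 3 s hold at about 6 cm, the reader laid back on the free worktop, and the cap pressed, turned about 76°, lifted about 5 cm and held level over the bottle; the judge's verdict was not shown.

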